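# Change the snap-in filter cartridges on a bench manifold

### The arm

A 6-joint arm with a two-finger parallel gripper is mounted at the origin on the work surface. World frame = base frame: x ahead of the robot, y to its left, z up, the work surface at z = 0. Lengths are in m, angles in degrees, forces in N, time in s.
With the tool pointing down it reaches from about 0.4 to 0.825 m from the base axis. Payload 7 kg.
Tool frame: the origin (TCP) lies on the centre line of the jaws, within the pads' length; the fingertips stand 14 mm ahead of it and the grasp point (between the pads) lies 5 mm behind it; z points along the fingers, y is the line along which they close (so a half turn about z gives the same grasp; the last joint's range is limited). The gripper opens to 88 mm and grips with 3 to 60 N. Pads are 19 mm wide; open, the fingers measure 130 mm over their backs; the gripper's body (78 mm by 193 mm) begins 47 mm behind the grasp point.
Start: joints at [80.907, 20.546, 0.682, 0, -70.136, -16.507], TCP at [0.292, 0.609, 0.241] pointing down, gripper open.
Joint ranges: [-176.03, 176.03], [-82.01, 121.73], [-58.28, 71.71], [-173.87, 95.51], [-174.79, -0.11], [-173.66, 173.66]. Speed limits (degrees/s): [136.94, 136.94, 172.46, 180, 180, 180].

### API

Orientations are given as [roll, pitch, yaw] about the fixed x, y, z axes, in that order (R = Rz(yaw) Ry(pitch) Rx(roll)).
In Python, from plant import r gives the robot as it stands.
- The arm moves only by the tool send_rows, never from a script. Its argument "steps" is a list of rows, each an object with "dp": the shift along the tool's x, y, z in mm, a list of three; "roll": the turn about the tool's z in rad; "jaw": the opening in per cent of the stroke, from 0 (shut) to 100 (fully open). In form: [{"dp": [tx, ty, tz], "roll": roll, "jaw": jaw}, ...]. A call has 1 to 5 rows; each row is the pose to reach, as a shift and turn from the pose commanded when the call began, along the tool's axes at that moment; what a row does not reach only later rows make up. A row lasts 1/8 s, in which the tool goes at most 62.5 mm and 10.7 degrees, less where a joint would pass 70% of its speed; a pose out of reach is approached as far as the arm can. A call with a gripper value outside its range is refused whole. The fingers move at their own pace and stop on an object; "newtons" is the grip in N (left out, the last holds). Time passes only in rows, so rows that repeat a pose let the fingers close. It gives the time, the measured TCP pose, the force, the opening and the grip force at its end, in the units of the state.
- r.get_state(): the state, without advancing time (a new reading comes with each control period).
- r.capture(name): name is "scene" or "top"; returns a dict with "image" (400x640x3 uint8, blue, green, red), "K" (3x3 intrinsics, pixels), "rvec" (rotation vector, rad) and "tvec" (3), from world to camera coordinates, as OpenCV has them. Camera axes: x right, y down, z forward; pixel columns grow to the right and rows downward; lengths in m; the calibration is good to about 2 mm. A picture is of the moment at which its call begins. There is no depth.
- r.close_job(): hands the job in; it is judged then, once.
The state is a dict: "time_s": time; "joints": joint angles; "qd": joint speeds; "joint_torque": joint torques, N m; "tcp_pos": TCP position; "eef_rot": TCP orientation; "contact_force": force on the tool from outside, world axes, zero at the start; "moment": the same for the moment, N m; "gripper_width": finger opening in m; "gripper_force": force on a finger pad.
Only numpy, scipy, OpenCV 4.12 (cv2) and the standard library are available. Lean on these libraries where they do the work, as an engineer would, in place of code of your own. Each camera call takes 0.05 s, during which the arm holds its last target. There are 200 camera calls.

### The job

Change the filter cartridges on the lab bench's manifold: first turn its lever valve fully shut, then pull every spent cartridge out of the clips and lay it in the steel tray, and push every fresh cartridge from the bench down into any clip until it snaps home at both ends, pressing no further once it has snapped. Finally turn the valve fully open again, leaving the other things on the bench undisturbed.

Things in the scene. Friction and masses are not known exactly. Their poses are not given: they have to be found in the camera images.
- spent0_mid (a point): spent cartridge, snapped in clip0 at the start (two or three are present). The same shape as a fresh one. The point is its centre, x along its length
- spent1_mid (a point): spent cartridge, snapped in clip1 at the start (two or three are present). The same shape as a fresh one. The point is its centre, x along its length
- spent2_mid (a point): spent cartridge, snapped in clip2 at the start (two or three are present). The same shape as a fresh one. The point is its centre, x along its length
- fresh0_mid (a point): fresh cartridge lying on the bench (two or three are present): white tube 28 mm thick, 116 long (128 with end nipples), square grip block 40 long x 30 x 30 at its middle, square grey flange 34 x 34 x 8 at each end on which it lies without rolling; 0.1 to 0.21 kg, both ends alike. The point is its centre (17 mm above the bench when lying), x along its length
- fresh1_mid (a point): fresh cartridge lying on the bench (two or three are present): white tube 28 mm thick, 116 long (128 with end nipples), square grip block 40 long x 30 x 30 at its middle, square grey flange 34 x 34 x 8 at each end on which it lies without rolling; 0.1 to 0.21 kg, both ends alike. The point is its centre (17 mm above the bench when lying), x along its length
- fresh2_mid (a point): fresh cartridge lying on the bench (two or three are present): white tube 28 mm thick, 116 long (128 with end nipples), square grip block 40 long x 30 x 30 at its middle, square grey flange 34 x 34 x 8 at each end on which it lies without rolling; 0.1 to 0.21 kg, both ends alike. The point is its centre (17 mm above the bench when lying), x along its length
- rack: the fixed manifold: base plate 130 (x) x 270 (y) x 12 mm, origin at its underside's centre; three clips side by side, 80 mm apart along y; a header pipe along the +x edge, the valve at its -y end. A clip has two pairs of grey sprung jaws, 12 mm wide, 34 mm either side of its centre along x, open between them for the fingers; jaws 40 mm over all across y, tops 61 mm above the bench
- clip0 (a point): where a cartridge's centre lies when home in clip 0, 45 mm above the bench; z up, x along the cartridge (either way round). Laid on the jaws' lips its centre is about 24 mm higher; pushed straight down at its middle it meets resistance up to 10 to 15 N, then about 12 mm above home snaps past and the jaws draw it down. Pulling it up takes 15 to 20 N. It may sit 8 mm off along x
- rest0 (a joint): the sprung black rests under clip 0 on which a cartridge bottoms: 0 free, sinking about 1 mm for 7 N; over-pressed beyond 0.006 m (some 40 N)
- clip1 (a point): where a cartridge's centre lies when home in clip 1, 45 mm above the bench; z up, x along the cartridge (either way round). Laid on the jaws' lips its centre is about 24 mm higher; pushed straight down at its middle it meets resistance up to 10 to 15 N, then about 12 mm above home snaps past and the jaws draw it down. Pulling it up takes 15 to 20 N. It may sit 8 mm off along x
- rest1 (a joint): the sprung black rests under clip 1 on which a cartridge bottoms: 0 free, sinking about 1 mm for 7 N; over-pressed beyond 0.006 m (some 40 N)
- clip2 (a point): where a cartridge's centre lies when home in clip 2, 45 mm above the bench; z up, x along the cartridge (either way round). Laid on the jaws' lips its centre is about 24 mm higher; pushed straight down at its middle it meets resistance up to 10 to 15 N, then about 12 mm above home snaps past and the jaws draw it down. Pulling it up takes 15 to 20 N. It may sit 8 mm off along x
- rest2 (a joint): the sprung black rests under clip 2 on which a cartridge bottoms: 0 free, sinking about 1 mm for 7 N; over-pressed beyond 0.006 m (some 40 N)
- valve (a joint): quarter-turn ball valve at the manifold's end: 0 open (lever in line with the pipe, pointing along -y of the clips), 1.571 shut (lever across, pointing along -x of the clips, to the robot); turns clockwise from above to shut, stops at both ends, stays where left, about 0.15 N m of friction (2 to 3 N at the grip)
- valve_grip (a point): middle of the lever's black grip, 70 mm from the hinge axis; the lever is 95 mm long, 14 to 17 mm wide, 19 mm high, this point 90 mm above the bench at half its height; its -y axis points along the lever to the tip; free space above and below
- valve_hinge (a point): on the valve's vertical hinge axis, at the lever's mid height, 90 mm above the bench; axes as the clips
- tray_in (a point): centre of the inner floor of the steel tray for spent cartridges, a fixed open tray 180 (x) x 220 (y) x 30 mm high, walls 4 mm; the floor is 4 mm above the bench
- reagent: amber glass bottle, a bystander; origin at its underside
- beaker: glass beaker, a bystander; origin at its underside
- dish: low round glass dish, 64 mm across, 18 mm high, a bystander; origin at its underside
- mortar: white ceramic bowl, 84 mm across, 50 mm high, a bystander; origin at its underside
- jar: white jar, a bystander; origin at its underside
- washbottle: clear wash bottle, a bystander; origin at its underside
There are look-alikes about, which are no part of the job. What is shaped like the part that bears spent1_mid but brown or red is not meant. What is shaped like the part that bears fresh1_mid but green is not meant.

How it is judged (in metres and radians):
On the way, in this order (a step that is already met when the one before it is completed fails the run):
1. the valve is shut while the spent cartridges are still in their clips and the fresh ones still on the bench (value of joint valve above 1.45 rad and x of spent0_mid in the frame of clip0 between -0.012 and 0.012 m and y of spent0_mid in the frame of clip0 between -0.005 and 0.005 m and z of spent0_mid in the frame of clip0 between -0.005 and 0.005 m and angle between the x axis of spent0_mid and the x axis of clip0, either way round below 0.1 rad and x of spent1_mid in the frame of clip1 between -0.012 and 0.012 m and y of spent1_mid in the frame of clip1 between -0.005 and 0.005 m and z of spent1_mid in the frame of clip1 between -0.005 and 0.005 m and angle between the x axis of spent1_mid and the x axis of clip1, either way round below 0.1 rad and x of spent2_mid in the frame of clip2 between -0.012 and 0.012 m and y of spent2_mid in the frame of clip2 between -0.005 and 0.005 m and z of spent2_mid in the frame of clip2 between -0.005 and 0.005 m and angle between the x axis of spent2_mid and the x axis of clip2, either way round below 0.1 rad and height (world z) of each of fresh0_mid, fresh1_mid, fresh2_mid below 0.04 m), for 0.1 s.
2. with the valve still shut, every spent cartridge is in the tray and every fresh one snapped into a clip (value of joint valve above 1.45 rad and x of spent0_mid in the frame of tray_in between -0.088 and 0.088 m and y of spent0_mid in the frame of tray_in between -0.106 and 0.106 m and z of spent0_mid in the frame of tray_in between 0 and 0.06 m and x of spent1_mid in the frame of tray_in between -0.088 and 0.088 m and y of spent1_mid in the frame of tray_in between -0.106 and 0.106 m and z of spent1_mid in the frame of tray_in between 0 and 0.06 m and x of spent2_mid in the frame of tray_in between -0.088 and 0.088 m and y of spent2_mid in the frame of tray_in between -0.106 and 0.106 m and z of spent2_mid in the frame of tray_in between 0 and 0.06 m and ((x of fresh0_mid in the frame of clip0 between -0.012 and 0.012 m and y of fresh0_mid in the frame of clip0 between -0.005 and 0.005 m and z of fresh0_mid in the frame of clip0 between -0.005 and 0.005 m and angle between the x axis of fresh0_mid and the x axis of clip0, either way round below 0.1 rad) or (x of fresh0_mid in the frame of clip1 between -0.012 and 0.012 m and y of fresh0_mid in the frame of clip1 between -0.005 and 0.005 m and z of fresh0_mid in the frame of clip1 between -0.005 and 0.005 m and angle between the x axis of fresh0_mid and the x axis of clip1, either way round below 0.1 rad) or (x of fresh0_mid in the frame of clip2 between -0.012 and 0.012 m and y of fresh0_mid in the frame of clip2 between -0.005 and 0.005 m and z of fresh0_mid in the frame of clip2 between -0.005 and 0.005 m and angle between the x axis of fresh0_mid and the x axis of clip2, either way round below 0.1 rad)) and ((x of fresh1_mid in the frame of clip0 between -0.012 and 0.012 m and y of fresh1_mid in the frame of clip0 between -0.005 and 0.005 m and z of fresh1_mid in the frame of clip0 between -0.005 and 0.005 m and angle between the x axis of fresh1_mid and the x axis of clip0, either way round below 0.1 rad) or (x of fresh1_mid in the frame of clip1 between -0.012 and 0.012 m and y of fresh1_mid in the frame of clip1 between -0.005 and 0.005 m and z of fresh1_mid in the frame of clip1 between -0.005 and 0.005 m and angle between the x axis of fresh1_mid and the x axis of clip1, either way round below 0.1 rad) or (x of fresh1_mid in the frame of clip2 between -0.012 and 0.012 m and y of fresh1_mid in the frame of clip2 between -0.005 and 0.005 m and z of fresh1_mid in the frame of clip2 between -0.005 and 0.005 m and angle between the x axis of fresh1_mid and the x axis of clip2, either way round below 0.1 rad)) and ((x of fresh2_mid in the frame of clip0 between -0.012 and 0.012 m and y of fresh2_mid in the frame of clip0 between -0.005 and 0.005 m and z of fresh2_mid in the frame of clip0 between -0.005 and 0.005 m and angle between the x axis of fresh2_mid and the x axis of clip0, either way round below 0.1 rad) or (x of fresh2_mid in the frame of clip1 between -0.012 and 0.012 m and y of fresh2_mid in the frame of clip1 between -0.005 and 0.005 m and z of fresh2_mid in the frame of clip1 between -0.005 and 0.005 m and angle between the x axis of fresh2_mid and the x axis of clip1, either way round below 0.1 rad) or (x of fresh2_mid in the frame of clip2 between -0.012 and 0.012 m and y of fresh2_mid in the frame of clip2 between -0.005 and 0.005 m and z of fresh2_mid in the frame of clip2 between -0.005 and 0.005 m and angle between the x axis of fresh2_mid and the x axis of clip2, either way round below 0.1 rad))), for 0.2 s.
3. the valve is open again (value of joint valve below 0.12 rad), for 0.1 s.
At the end, for the whole second after the job is handed in: valve open (within 0.12 rad of its stop); every spent cartridge in the tray (centre inside its walls, under 60 mm above its floor); every fresh one snapped in a clip (centre within 12 mm along, 5 mm across and in height, in line within 0.1 rad); all at rest (value of joint valve below 0.12 rad and velocity of joint valve below 0.05 rad/s and x of spent0_mid in the frame of tray_in between -0.088 and 0.088 m and y of spent0_mid in the frame of tray_in between -0.106 and 0.106 m and z of spent0_mid in the frame of tray_in between 0 and 0.06 m and x of spent1_mid in the frame of tray_in between -0.088 and 0.088 m and y of spent1_mid in the frame of tray_in between -0.106 and 0.106 m and z of spent1_mid in the frame of tray_in between 0 and 0.06 m and x of spent2_mid in the frame of tray_in between -0.088 and 0.088 m and y of spent2_mid in the frame of tray_in between -0.106 and 0.106 m and z of spent2_mid in the frame of tray_in between 0 and 0.06 m and ((x of fresh0_mid in the frame of clip0 between -0.012 and 0.012 m and y of fresh0_mid in the frame of clip0 between -0.005 and 0.005 m and z of fresh0_mid in the frame of clip0 between -0.005 and 0.005 m and angle between the x axis of fresh0_mid and the x axis of clip0, either way round below 0.1 rad) or (x of fresh0_mid in the frame of clip1 between -0.012 and 0.012 m and y of fresh0_mid in the frame of clip1 between -0.005 and 0.005 m and z of fresh0_mid in the frame of clip1 between -0.005 and 0.005 m and angle between the x axis of fresh0_mid and the x axis of clip1, either way round below 0.1 rad) or (x of fresh0_mid in the frame of clip2 between -0.012 and 0.012 m and y of fresh0_mid in the frame of clip2 between -0.005 and 0.005 m and z of fresh0_mid in the frame of clip2 between -0.005 and 0.005 m and angle between the x axis of fresh0_mid and the x axis of clip2, either way round below 0.1 rad)) and ((x of fresh1_mid in the frame of clip0 between -0.012 and 0.012 m and y of fresh1_mid in the frame of clip0 between -0.005 and 0.005 m and z of fresh1_mid in the frame of clip0 between -0.005 and 0.005 m and angle between the x axis of fresh1_mid and the x axis of clip0, either way round below 0.1 rad) or (x of fresh1_mid in the frame of clip1 between -0.012 and 0.012 m and y of fresh1_mid in the frame of clip1 between -0.005 and 0.005 m and z of fresh1_mid in the frame of clip1 between -0.005 and 0.005 m and angle between the x axis of fresh1_mid and the x axis of clip1, either way round below 0.1 rad) or (x of fresh1_mid in the frame of clip2 between -0.012 and 0.012 m and y of fresh1_mid in the frame of clip2 between -0.005 and 0.005 m and z of fresh1_mid in the frame of clip2 between -0.005 and 0.005 m and angle between the x axis of fresh1_mid and the x axis of clip2, either way round below 0.1 rad)) and ((x of fresh2_mid in the frame of clip0 between -0.012 and 0.012 m and y of fresh2_mid in the frame of clip0 between -0.005 and 0.005 m and z of fresh2_mid in the frame of clip0 between -0.005 and 0.005 m and angle between the x axis of fresh2_mid and the x axis of clip0, either way round below 0.1 rad) or (x of fresh2_mid in the frame of clip1 between -0.012 and 0.012 m and y of fresh2_mid in the frame of clip1 between -0.005 and 0.005 m and z of fresh2_mid in the frame of clip1 between -0.005 and 0.005 m and angle between the x axis of fresh2_mid and the x axis of clip1, either way round below 0.1 rad) or (x of fresh2_mid in the frame of clip2 between -0.012 and 0.012 m and y of fresh2_mid in the frame of clip2 between -0.005 and 0.005 m and z of fresh2_mid in the frame of clip2 between -0.005 and 0.005 m and angle between the x axis of fresh2_mid and the x axis of clip2, either way round below 0.1 rad)) and linear speed of each of spent0, spent1, spent2, fresh0, fresh1, fresh2 below 0.03 m/s); the robot touches nothing.
It fails at once if a clip's sprung rests are over-pressed, by more than 6 mm (value of joint any of rest0, rest1, rest2 above 0.006 m).
It fails at once if a bystander is moved more than 50 mm or tipped over (distance of any of reagent, beaker, dish, mortar, jar, washbottle from where it was at the start of the episode above 0.05 m or angle between any of reagent, beaker, dish, mortar, jar, washbottle's own z axis and vertical above 0.6 rad).
Of spent0, spent1, spent2 only 2 to 3 are there at a start; the rules pass over those that are not, and their reading is None.
Of fresh0, fresh1, fresh2 only 2 to 3 are there at a start; the rules pass over those that are not, and their reading is None.
At some moment in a run one of fresh0, fresh1, fresh2 may be knocked a few centimetres aside while the robot is not near it.
Once in a run the grip may slacken for a moment while it holds something.
It also fails if it takes over 210 s, if anything falls off the work surface, if the arm or the gripper's body presses on something with over 40 N, if the wrist force passes 120 N, or if a joint passes its speed limit or range.

## Working session

There is one attempt and no reset: what is moved stays moved. The work goes in short steps, Python scripts to look and compute and a tool call to move; the robot and the scene stay as the last step left them, time stands still between calls to the robot, and variables do not carry over. Pictures are saved under pics/ and viewed, at most 14 in all, crops included, and the job is handed in when it is done.

Besides the shell and the picture viewer there is one more tool, called as name([rows], argument=value, ...), one row to a line, values as JSON. send_rows: Moves the arm, as the interface text tells. Its arguments: {"type":"object","properties":{"steps":{"type":"array","items":{"type":"object","properties":{"dp":{"type":"array","items":{"type":"number"}},"roll":{"type":"number"},"jaw":{"type":"number"}}}},"newtons":{"type":"number"}},"required":["steps"]}

```bash
ls; mkdir -p pics
cat > h.py <<'E'
import numpy as np,cv2
from plant import r
def cap(n,f=None):
    c=r.capture(n)
    if f: cv2.imwrite('pics/'+f,c['image'])
    return c
def ray(c,u,v,z):
    R=cv2.Rodrigues(np.array(c['rvec'],float))[0];t=np.array(c['tvec'],float).ravel()
    d=R.T@np.linalg.inv(c['K'])@np.array([u,v,1.]);o=-R.T@t
    return (o+d*(z-o[2])/d[2]).round(4)
def proj(c,p):
    return cv2.projectPoints(np.array([p],float),np.array(c['rvec'],float),np.array(c['tvec'],float),np.array(c['K'],float),None)[0].ravel().round(1)
E
python3 - <<'E'
from h import *
a=cap('top','t0.png');b=cap('scene','s0.png')
for c in(a,b):
  R=cv2.Rodrigues(np.array(c['rvec'],float))[0];print(-R.T@np.array(c['tvec']).ravel(),c['K'][0][0])
print(r.get_state())
E
```

```text
pics
[ 0.35133588 -0.02900232  1.22882915] 367.23226243858903
[ 1.51501096 -0.4017322   0.78294377] 416.2330013303834
{'time_s': 0.1, 'joints': array([ 8.09071970e+01,  2.05891737e+01,  6.39428104e-01, -1.57000770e-02,
       -7.01381410e+01, -1.65062128e+01]), 'qd': array([ 0.03944501, -0.00821878,  0.17270737,  0.0245626 , -0.04586802,
        0.02344831]), 'joint_torque': array([-2.73590602e-03, -5.84161127e+01,  2.93753529e+01,  7.01564088e+00,
        1.02105516e-02, -4.75829825e-05]), 'tcp_pos': array([0.29150811, 0.60834202, 0.23970507]), 'eef_rot': array([ 1.79911542e+02, -1.08207094e-02, -2.56043530e+01]), 'contact_force': array([ 0.4678661 ,  0.00507144, -0.06623125]), 'moment': array([ 0.0083967 ,  0.06109179, -0.01331071]), 'gripper_force': 0.0, 'gripper_width': 0.08773307277494337}
```

View pics/t0.png

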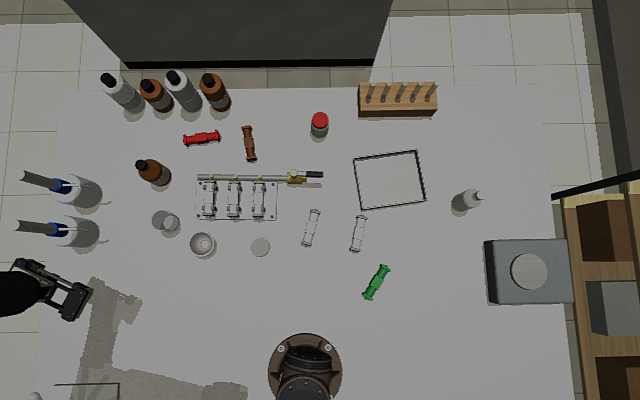

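View pics/s0.png

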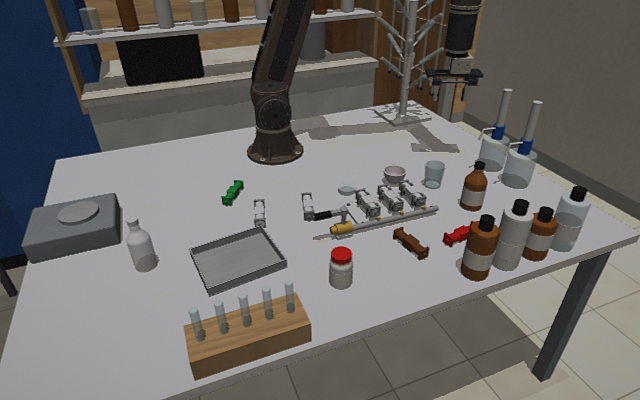

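The top view shows the rack around (235,197), with the pipe on its far edge and the valve lever pointing right at (310,175). The tray is at (390,180), white cartridges lie at (312,228) and (358,234), and the look-alikes are green (376,282), red (201,138) and brown (249,143). I'll enlarge the work area to confirm.

Run:
```python
from h import *
i=cv2.imread('pics/t0.png')[145:265,180:380];cv2.imwrite('pics/c0.png',cv2.resize(i,None,fx=4,fy=4,interpolation=cv2.INTER_CUBIC))
i=cv2.imread('pics/s0.png')[165:255,230:450];cv2.imwrite('pics/c1.png',cv2.resize(i,None,fx=3.6,fy=3.6,interpolation=cv2.INTER_CUBIC))
```

```text
(no output)
```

View pics/c0.png

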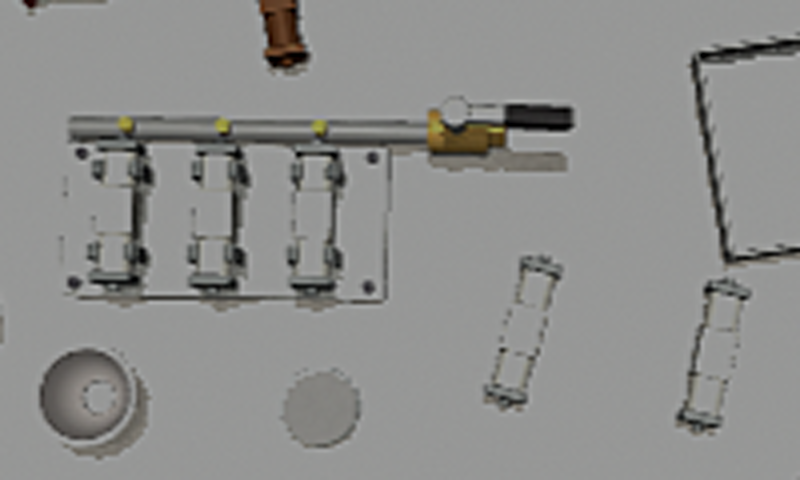

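View pics/c1.png

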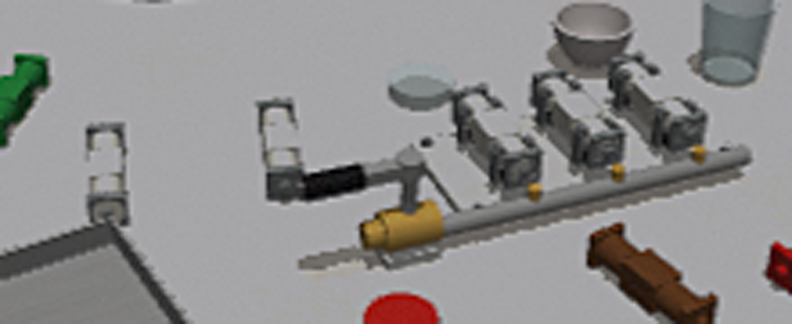

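Both crops agree: three clips each hold a spent cartridge, and two fresh white ones lie right of the rack at (311,228) and (358,233). The green, red and brown pieces are look-alikes. Next I'll compute positions.

Run:
```python
from h import *
c=cap('top');s=cap('scene')
g=lambda x,y,z:ray(c,x/4+180-.375,y/4+145-.375,z)
for n,x,y,z in[('hinge',455,112,.1),('grip0',505,116,.1),('grip1',573,118,.1),('baseTR',390,148,.012),('BR',386,299,.012),('BL',70,297,.012),
('s_r',315,212,.06),('s_m',217,212,.06),('s_l',115,214,.06),('A1',543,262,.034),('A0',505,402,.034),('Ablk',524,333,.032),('B1',728,285,.034),('B0',698,424,.034),('Bblk',713,353,.032),('yel_l',125,124,.05),('yel_r',319,128,.05),('mortar',86,397,.05),('dish',321,408,.018)]: print(n,g(x,y,z))
for p in[(354,159),(417,151),(425,203),(363,210),(390,180)]: print('tray',ray(c,*p,.03))
sg=lambda x,y,z:ray(s,x/3.6+230-.36,y/3.6+165-.36,z)
for n,x,y,z in[('hinge',411,155,.1),('gr0',303,183,.09),('gr1',365,178,.09),('A',278,148,.017),('B',105,172,.017)]: print('scene',n,sg(x,y,z))
i=c['image'];h=cv2.cvtColor(i,cv2.COLOR_BGR2HSV)
print(h[233,358],h[198,358-300+200],h[250,300])
# edges subpixel: whites
m=((i.min(2)>185)).astype('uint8');n,l,st,ce=cv2.connectedComponentsWithStats(m)
for k in range(1,n):
  if st[k][4]>25 and 180<ce[k][0]<400 and 150<ce[k][1]<270: print(st[k],ce[k].round(1))
```

```text
hinge [0.624 0.023 0.1  ]
grip0 [ 0.6201 -0.0163  0.1   ]
grip1 [ 0.6175 -0.0698  0.1   ]
baseTR [0.615  0.0822 0.012 ]
BR [0.4868 0.0861 0.012 ]
BL [0.4934 0.348  0.012 ]
s_r [0.553  0.1384 0.06  ]
s_m [0.5544 0.2172 0.06  ]
s_l [0.5543 0.299  0.06  ]
A1 [ 0.5125 -0.0448  0.034 ]
A0 [ 0.3988 -0.0118  0.034 ]
Ablk [ 0.4546 -0.0282  0.032 ]
B1 [ 0.4907 -0.1961  0.034 ]
B0 [ 0.3782 -0.1674  0.034 ]
Bblk [ 0.4354 -0.182   0.032 ]
yel_l [0.6306 0.2955 0.05  ]
yel_r [0.6245 0.1368 0.05  ]
mortar [0.4086 0.3213 0.05  ]
dish [0.3975 0.1389 0.018 ]
tray [ 0.6844 -0.1784  0.03  ]
tray [ 0.7087 -0.393   0.03  ]
tray [ 0.5302 -0.4086  0.03  ]
tray [ 0.5106 -0.2019  0.03  ]
tray [ 0.61   -0.2963  0.03  ]
scene hinge [0.6169 0.0279 0.1   ]
scene gr0 [ 0.6058 -0.0612  0.09  ]
scene gr1 [ 0.6188 -0.0131  0.09  ]
scene A [ 0.4501 -0.0263  0.017 ]
scene B [ 0.4252 -0.1818  0.017 ]
[ 60   2 151] [  0   0 151] [  0   0 150]
```

```bash
cat >> h.py <<'E'
def go(x,y,z,yaw):
    s=r.get_state();p=s['tcp_pos'];w=np.radians(s['eef_rot'][2]);d=np.array([x,y,z])-p
    tx=d[0]*np.cos(w)+d[1]*np.sin(w);ty=d[0]*np.sin(w)-d[1]*np.cos(w)
    dy=(yaw-np.degrees(w)+90)%180-90
    print('pose',p.round(4),s['eef_rot'].round(1),'dp',(np.array([tx,ty,-d[2]])*1e3).round(1),'roll',-np.radians(dy).round(3),'F',s['contact_force'].round(1),'w',round(s['gripper_width'],4))
E
python3 -c "
from h import *
go(.665,-.05,.24,0)"
```

```text
pose [0.2916 0.6085 0.24  ] [179.9  -0.  -25.6] dp [621.3 432.5  -0. ] roll -0.447 F [-0.1 -0.3  0.2] w 0.0877
```

send_rows([
  {"dp": [62,43,0],"roll": -0.15,"jaw": 0},
  {"dp": [120,84,0],"roll": -0.3,"jaw": 0},
  {"dp": [170,118,0],"roll": -0.447,"jaw": 0},
  {"dp": [220,152,0],"roll": -0.447,"jaw": 0},
  {"dp": [270,187,0],"roll": -0.447,"jaw": 0},
], newtons=40)

```text
time_s: 0.82
tcp_pos: [0.4471, 0.3355, 0.2407]
eef_rot: [-180.0, -0.0, 0.0]
contact_force: [0.8, 0.7, 0.3]
gripper_width: 0.0432
gripper_force: 0.0
```

```bash
python3 -c "
from h import *
go(.665,-.05,.24,0)"
```

```text
pose [0.4471 0.3355 0.2407] [-180.   -0.    0.] dp [217.6 385.6   0.7] roll 0.001 F [0.8 0.7 0.3] w 0.0432
```

send_rows([
  {"dp": [30,54,0],"roll": 0,"jaw": 0},
  {"dp": [60,108,0],"roll": 0,"jaw": 0},
  {"dp": [90,160,0],"roll": 0,"jaw": 0},
  {"dp": [120,214,0],"roll": 0,"jaw": 0},
  {"dp": [150,266,0],"roll": 0,"jaw": 0},
])

```text
time_s: 1.45
tcp_pos: [0.5972, 0.0694, 0.2407]
eef_rot: [-180.0, -0.0, 0.0]
contact_force: [0.8, 0.3, -0.1]
gripper_width: 0.0004
gripper_force: 0.0
```

send_rows([
  {"dp": [30,54,0],"roll": 0,"jaw": 0},
  {"dp": [60,107,0],"roll": 0,"jaw": 0},
  {"dp": [60,107,30],"roll": 0,"jaw": 0},
  {"dp": [60,107,60],"roll": 0,"jaw": 0},
  {"dp": [60,107,60],"roll": 0,"jaw": 0},
])

```text
time_s: 2.08
tcp_pos: [0.6549, -0.0362, 0.1779]
eef_rot: [180.0, 0.3, -0.0]
contact_force: [-0.1, -1.0, 1.5]
gripper_width: 0.0004
gripper_force: 0.0
```

```bash
python3 -c "
from h import *
go(.665,-.047,.09,0)
c=cap('top');i=cv2.resize(c['image'][110:260,220:420],None,fx=4,fy=4,interpolation=2);cv2.imwrite('pics/a.png',i)
"
```

```text
pose [ 0.6549 -0.0362  0.1779] [180.    0.3  -0. ] dp [10.1 10.8 87.9] roll -0.001 F [-0.1 -1.   1.5] w 0.0004
```

View pics/a.png

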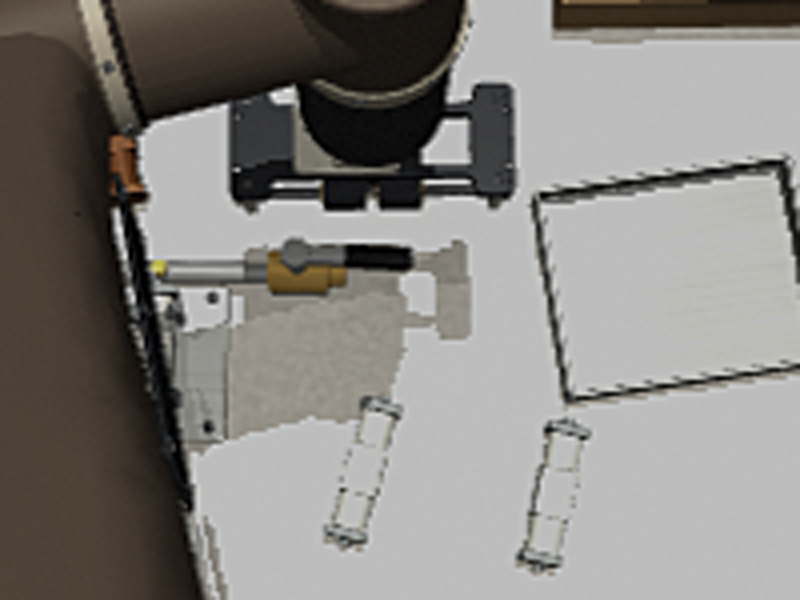

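The closed fingers hang on the +x side of the lever: they show at crop (372,195) and the lever at (350,255). I'll lower them and sweep the lever.

send_rows([
  {"dp": [10,15,20],"roll": 0,"jaw": 0},
  {"dp": [10,15,50],"roll": 0,"jaw": 0},
  {"dp": [10,15,80],"roll": 0,"jaw": 0},
  {"dp": [10,15,87],"roll": 0,"jaw": 0},
  {"dp": [10,15,87],"roll": 0,"jaw": 0},
])

```text
time_s: 2.75
tcp_pos: [0.6671, -0.0508, 0.094]
eef_rot: [180.0, -0.0, 0.0]
contact_force: [0.6, 0.5, -0.5]
gripper_width: 0.0006
gripper_force: 0.0
```

```bash
python3 -c "
from h import *
for p in [(.6425,-.047),(.625,-.049),(.609,-.050),(.596,-.048),(.58,-.042),(.568,-.032),(.558,-.02),(.554,-.0065),(.554,-.003)]: go(*p,.09,0)
"
```

```text
pose [ 0.6671 -0.0508  0.094 ] [180.  -0.   0.] dp [-24.6  -3.8   4. ] roll 0.001 F [ 0.6  0.5 -0.5] w 0.0006
pose [ 0.6671 -0.0508  0.094 ] [180.  -0.   0.] dp [-42.1  -1.9   4. ] roll 0.001 F [ 0.6  0.5 -0.5] w 0.0006
pose [ 0.6671 -0.0508  0.094 ] [180.  -0.   0.] dp [-58.1  -0.9   4. ] roll 0.001 F [ 0.6  0.5 -0.5] w 0.0006
pose [ 0.6671 -0.0508  0.094 ] [180.  -0.   0.] dp [-71.1  -2.9   4. ] roll 0.001 F [ 0.6  0.5 -0.5] w 0.0006
pose [ 0.6671 -0.0508  0.094 ] [180.  -0.   0.] dp [-87.1  -8.9   4. ] roll 0.001 F [ 0.6  0.5 -0.5] w 0.0006
pose [ 0.6671 -0.0508  0.094 ] [180.  -0.   0.] dp [-99.1 -18.9   4. ] roll 0.001 F [ 0.6  0.5 -0.5] w 0.0006
pose [ 0.6671 -0.0508  0.094 ] [180.  -0.   0.] dp [-109.1  -30.9    4. ] roll 0.001 F [ 0.6  0.5 -0.5] w 0.0006
pose [ 0.6671 -0.0508  0.094 ] [180.  -0.   0.] dp [-113.1  -44.4    4. ] roll 0.001 F [ 0.6  0.5 -0.5] w 0.0006
pose [ 0.6671 -0.0508  0.094 ] [180.  -0.   0.] dp [-113.1  -47.9    4. ] roll 0.001 F [ 0.6  0.5 -0.5] w 0.0006
```

send_rows([
  {"dp": [-20,-2,4],"roll": 0,"jaw": 0},
  {"dp": [-34,-2,4],"roll": 0,"jaw": 0},
  {"dp": [-46,-1,4],"roll": 0,"jaw": 0},
  {"dp": [-58,-1,4],"roll": 0,"jaw": 0},
  {"dp": [-71,-3,4],"roll": 0,"jaw": 0},
])

```text
time_s: 3.38
tcp_pos: [0.5958, -0.0476, 0.0904]
eef_rot: [-180.0, -0.1, 0.0]
contact_force: [4.6, 0.6, 0.8]
gripper_width: 0.0001
gripper_force: 1.6
```

send_rows([
  {"dp": [-14,-5,0],"roll": 0,"jaw": 0},
  {"dp": [-26,-14,0],"roll": 0,"jaw": 0},
  {"dp": [-36,-25,0],"roll": 0,"jaw": 0},
  {"dp": [-41,-36,0],"roll": 0,"jaw": 0},
  {"dp": [-41,-42,0],"roll": 0,"jaw": 0},
])

```text
time_s: 4.0
tcp_pos: [0.5529, -0.0052, 0.0892]
eef_rot: [180.0, 0.2, 0.0]
contact_force: [-1.6, -3.3, 0.7]
gripper_width: 0.0007
gripper_force: 1.3
```

send_rows([
  {"dp": [0,-3,0],"roll": 0,"jaw": 0},
  {"dp": [0,-6,0],"roll": 0,"jaw": 0},
  {"dp": [0,-6,0],"roll": 0,"jaw": 0},
])

```text
time_s: 4.38
tcp_pos: [0.5546, 0.0004, 0.0893]
eef_rot: [-180.0, 0.0, 0.0]
contact_force: [-0.5, -0.4, 0.2]
gripper_width: 0.0004
gripper_force: 0.4
```

send_rows([
  {"dp": [0,-3,0],"roll": 0,"jaw": 0},
  {"dp": [0,-3,0],"roll": 0,"jaw": 0},
])

```text
time_s: 4.62
tcp_pos: [0.5545, 0.0033, 0.0894]
eef_rot: [180.0, 0.0, -0.0]
contact_force: [-1.1, -2.2, -0.5]
gripper_width: 0.0004
gripper_force: 0.9
```

send_rows([
  {"dp": [0,-3,0],"roll": 0,"jaw": 0},
  {"dp": [0,-3,0],"roll": 0,"jaw": 0},
])

```text
time_s: 4.88
tcp_pos: [0.5543, 0.0039, 0.0894]
eef_rot: [179.8, 0.1, -0.0]
contact_force: [2.0, -17.1, -3.1]
gripper_width: 0.0005
gripper_force: 7.6
```

send_rows([
  {"dp": [0,20,0],"roll": 0,"jaw": 0},
  {"dp": [0,20,-50],"roll": 0,"jaw": 0},
  {"dp": [0,20,-90],"roll": 0.02,"jaw": 30},
  {"dp": [0,-40,-90],"roll": 0.035,"jaw": 57},
  {"dp": [0,-100,-90],"roll": 0.035,"jaw": 57},
])

```text
time_s: 5.5
tcp_pos: [0.5554, 0.1072, 0.1809]
eef_rot: [-179.9, -0.2, -2.1]
contact_force: [2.0, 0.0, -0.4]
gripper_width: 0.0249
gripper_force: 0.0
```

```bash
python3 -c "
from h import *
go(.553,.138,.10,-2)"
```

```text
pose [0.5554 0.1072 0.1809] [-179.9   -0.2   -2.1] dp [ -3.5 -30.7  80.9] roll -0.002 F [ 2.   0.  -0.4] w 0.0249
```

send_rows([
  {"dp": [-3,-31,0],"roll": 0,"jaw": 57},
  {"dp": [-3,-31,30],"roll": 0,"jaw": 57},
  {"dp": [-3,-31,81],"roll": 0,"jaw": 57},
  {"dp": [-3,-31,81],"roll": 0,"jaw": 57},
])

```text
time_s: 6.0
tcp_pos: [0.5506, 0.1362, 0.0957]
eef_rot: [179.8, 0.3, -2.0]
contact_force: [-0.5, -0.2, -0.2]
gripper_width: 0.0495
gripper_force: 0.0
```

```bash
python3 -c "
from h import *
go(.553,.138,.05,-2)
c=cap('top');a=cv2.resize(c['image'][140:220,170:330],None,fx=5,fy=5,interpolation=2)[:,:800]
c=cap('scene');b=cv2.resize(c['image'][160:260,280:480],None,fx=4,fy=4,interpolation=2)[:200+200,:800]
cv2.imwrite('pics/b.png',cv2.resize(np.vstack([a,b]),None,fx=.74,fy=.74))
"
```

```text
pose [0.5506 0.1362 0.0957] [179.8   0.3  -2. ] dp [ 2.3 -1.9 45.7] roll -0.0 F [-0.5 -0.2 -0.2] w 0.0495
```

View pics/b.png

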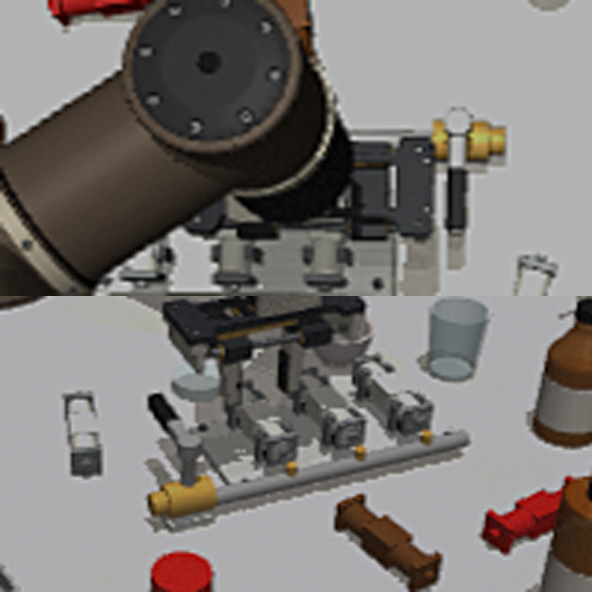

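The lever now points toward the robot (455,200), and the fingers straddle the right-hand spent cartridge at about (258,395) in the lower panel. I'll go down, grip and pull.

send_rows([
  {"dp": [2,-2,20],"roll": 0,"jaw": 57},
  {"dp": [2,-2,46],"roll": 0,"jaw": 57},
  {"dp": [2,-2,46],"roll": 0,"jaw": 20},
  {"dp": [2,-2,46],"roll": 0,"jaw": 20},
  {"dp": [2,-2,46],"roll": 0,"jaw": 20},
], newtons=45)

```text
time_s: 6.72
tcp_pos: [0.5562, 0.1403, 0.0545]
eef_rot: [-179.9, -0.2, -2.0]
contact_force: [0.1, 2.3, 1.0]
gripper_width: 0.0298
gripper_force: 44.9
```

send_rows([
  {"dp": [0,0,0],"roll": 0,"jaw": 20},
])

```text
time_s: 6.85
tcp_pos: [0.5562, 0.1403, 0.0542]
eef_rot: [-179.9, -0.2, -2.0]
contact_force: [1.2, 1.9, 3.9]
gripper_width: 0.0299
gripper_force: 44.9
```

send_rows([
  {"dp": [0,0,-8],"roll": 0,"jaw": 20},
  {"dp": [0,0,-20],"roll": 0,"jaw": 20},
  {"dp": [0,0,-40],"roll": 0,"jaw": 20},
  {"dp": [0,0,-80],"roll": 0,"jaw": 20},
  {"dp": [0,0,-120],"roll": 0,"jaw": 20},
])

```text
time_s: 7.48
tcp_pos: [0.5537, 0.1386, 0.1732]
eef_rot: [179.9, 0.1, -2.0]
contact_force: [0.5, 0.6, -1.8]
gripper_width: 0.0295
gripper_force: 44.9
```

```bash
python3 -c "
from h import *
a=np.radians(7.7);T=np.array([.6085,-.295])
for o in(60,0,-60):
  p=T+o*1e-3*np.array([-np.sin(a),np.cos(a)]);print(p.round(4))
p=T+.06*np.array([-np.sin(a),np.cos(a)])
go(*p,.16,7.7)"
```

```text
[ 0.6005 -0.2355]
[ 0.6085 -0.295 ]
[ 0.6165 -0.3545]
pose [0.5537 0.1386 0.1732] [ 1.799e+02  1.000e-01 -2.000e+00] dp [ 59.8 372.3  13.2] roll -0.169 F [ 0.5  0.6 -1.8] w 0.0295
```

send_rows([
  {"dp": [8,55,0],"roll": 0,"jaw": 20},
  {"dp": [18,115,0],"roll": -0.05,"jaw": 20},
  {"dp": [28,175,0],"roll": -0.1,"jaw": 20},
  {"dp": [38,235,0],"roll": -0.17,"jaw": 20},
  {"dp": [48,295,0],"roll": -0.17,"jaw": 20},
])

```text
time_s: 8.1
tcp_pos: [0.5915, -0.1592, 0.1725]
eef_rot: [-180.0, 0.1, 7.8]
contact_force: [0.5, 0.0, -1.1]
gripper_width: 0.0299
gripper_force: 44.9
```

```bash
python3 -c "
from h import *
go(.6005,-.2355,.04,7.7)"
```

```text
pose [ 0.5915 -0.1592  0.1725] [-1.8e+02  1.0e-01  7.8e+00] dp [ -1.5  76.9 132.5] roll 0.002 F [ 0.5  0.  -1.1] w 0.0299
```

send_rows([
  {"dp": [-1,50,0],"roll": 0,"jaw": 20},
  {"dp": [-1,76,30],"roll": 0,"jaw": 20},
  {"dp": [-1,76,80],"roll": 0,"jaw": 20},
  {"dp": [-1,76,120],"roll": 0,"jaw": 20},
  {"dp": [-1,76,136],"roll": 0,"jaw": 20},
])

```text
time_s: 8.72
tcp_pos: [0.5993, -0.2326, 0.0338]
eef_rot: [-179.9, 0.3, 7.7]
contact_force: [-0.7, 0.1, -0.1]
gripper_width: 0.0296
gripper_force: 44.9
```

send_rows([
  {"dp": [0,0,0],"roll": 0,"jaw": 20},
  {"dp": [0,0,1],"roll": 0,"jaw": 45},
  {"dp": [0,0,1],"roll": 0,"jaw": 45},
  {"dp": [0,0,-30],"roll": 0,"jaw": 45},
  {"dp": [0,0,-90],"roll": 0,"jaw": 50},
])

```text
time_s: 9.35
tcp_pos: [0.6004, -0.2323, 0.1265]
eef_rot: [-179.9, 0.2, 7.7]
contact_force: [1.9, -0.1, -0.0]
gripper_width: 0.0427
gripper_force: 0.0
```

```bash
python3 -c "
from h import *
go(.556,.2203,.16,-2)"
```

```text
pose [ 0.6004 -0.2323  0.1265] [-179.9    0.2    7.7] dp [  17.  -454.5  -33.5] roll 0.17 F [ 1.9 -0.1 -0. ] w 0.0427
```

send_rows([
  {"dp": [0,0,-34],"roll": 0,"jaw": 55},
  {"dp": [3,-60,-34],"roll": 0.05,"jaw": 55},
  {"dp": [6,-120,-34],"roll": 0.1,"jaw": 55},
  {"dp": [9,-180,-34],"roll": 0.15,"jaw": 55},
  {"dp": [11,-240,-34],"roll": 0.17,"jaw": 55},
])

```text
time_s: 9.98
tcp_pos: [0.5803, 0.0086, 0.1623]
eef_rot: [-180.0, -0.2, -2.1]
contact_force: [1.4, -0.1, 0.5]
gripper_width: 0.048
gripper_force: 0.0
```

```bash
python3 -c "
from h import *
go(.556,.2203,.052,-2)"
```

```text
pose [0.5803 0.0086 0.1623] [-180.    -0.2   -2.1] dp [ -31.9 -210.7  110.3] roll -0.001 F [ 1.4 -0.1  0.5] w 0.048
```

send_rows([
  {"dp": [-10,-60,0],"roll": 0,"jaw": 56},
  {"dp": [-20,-120,0],"roll": 0,"jaw": 56},
  {"dp": [-32,-175,0],"roll": 0,"jaw": 56},
  {"dp": [-32,-209,30],"roll": 0,"jaw": 56},
  {"dp": [-32,-209,60],"roll": 0,"jaw": 56},
])

```text
time_s: 10.6
tcp_pos: [0.5561, 0.22, 0.1017]
eef_rot: [-179.8, -0.2, -1.8]
contact_force: [-0.4, -0.1, -1.0]
gripper_width: 0.049
gripper_force: 0.0
```

send_rows([
  {"dp": [0,0,0],"roll": 0,"jaw": 56},
])

```text
time_s: 10.72
tcp_pos: [0.5542, 0.2164, 0.0996]
eef_rot: [179.9, 0.1, -2.0]
contact_force: [-0.1, -0.5, 0.6]
gripper_width: 0.0489
gripper_force: 0.0
```

```bash
python3 -c "
from h import *
go(.556,.2203,.052,-2)"
```

```text
pose [0.5542 0.2164 0.0996] [ 1.799e+02  1.000e-01 -2.000e+00] dp [ 1.6 -3.9 47.6] roll 0.001 F [-0.1 -0.5  0.6] w 0.0489
```

send_rows([
  {"dp": [2,-3,20],"roll": 0,"jaw": 56},
  {"dp": [2,-3,48],"roll": 0,"jaw": 56},
  {"dp": [2,-3,48],"roll": 0,"jaw": 20},
  {"dp": [2,-3,48],"roll": 0,"jaw": 20},
  {"dp": [2,-3,48],"roll": 0,"jaw": 20},
])

```text
time_s: 11.35
tcp_pos: [0.5589, 0.2204, 0.0546]
eef_rot: [-179.9, -0.2, -2.0]
contact_force: [0.1, 1.7, 0.7]
gripper_width: 0.0297
gripper_force: 44.8
```

send_rows([
  {"dp": [0,0,0],"roll": 0,"jaw": 20},
  {"dp": [0,0,-8],"roll": 0,"jaw": 20},
  {"dp": [0,0,-20],"roll": 0,"jaw": 20},
  {"dp": [0,0,-60],"roll": 0,"jaw": 20},
  {"dp": [0,0,-120],"roll": 0,"jaw": 20},
])

```text
time_s: 11.98
tcp_pos: [0.5558, 0.2185, 0.1717]
eef_rot: [179.8, 0.3, -2.0]
contact_force: [1.8, 1.6, -0.7]
gripper_width: 0.0298
gripper_force: 44.8
```

```bash
python3 -c "
from h import *
go(.6085,-.295,.16,7.7)"
```

```text
pose [0.5558 0.2185 0.1717] [179.8   0.3  -2. ] dp [ 70.6 511.3  11.7] roll -0.169 F [ 1.8  1.6 -0.7] w 0.0298
```

send_rows([
  {"dp": [8,55,0],"roll": 0,"jaw": 20},
  {"dp": [16,115,0],"roll": -0.04,"jaw": 20},
  {"dp": [24,175,0],"roll": -0.08,"jaw": 20},
  {"dp": [32,235,0],"roll": -0.12,"jaw": 20},
  {"dp": [40,295,0],"roll": -0.17,"jaw": 20},
])

```text
time_s: 12.6
tcp_pos: [0.5864, -0.0786, 0.1726]
eef_rot: [-180.0, 0.1, 7.8]
contact_force: [2.3, 0.3, -1.2]
gripper_width: 0.0299
gripper_force: 44.8
```

```bash
python3 -c "
from h import *
go(.6085,-.295,.04,7.7)"
```

```text
pose [ 0.5864 -0.0786  0.1726] [-1.8e+02  1.0e-01  7.8e+00] dp [ -7.6 217.4 132.6] roll 0.002 F [ 2.3  0.3 -1.2] w 0.0299
```

send_rows([
  {"dp": [-2,60,0],"roll": 0,"jaw": 20},
  {"dp": [-4,120,0],"roll": 0,"jaw": 20},
  {"dp": [-8,175,0],"roll": 0,"jaw": 20},
  {"dp": [-8,216,30],"roll": 0,"jaw": 20},
  {"dp": [-8,216,80],"roll": 0,"jaw": 20},
])

```text
time_s: 13.22
tcp_pos: [0.6088, -0.2951, 0.0929]
eef_rot: [179.9, -0.1, 7.5]
contact_force: [0.8, 0.3, -2.2]
gripper_width: 0.0298
gripper_force: 44.8
```

send_rows([
  {"dp": [0,0,40],"roll": 0,"jaw": 20},
  {"dp": [0,0,54],"roll": 0,"jaw": 20},
  {"dp": [0,0,55],"roll": 0,"jaw": 20},
  {"dp": [0,0,55],"roll": 0,"jaw": 45},
  {"dp": [0,0,55],"roll": 0,"jaw": 45},
])

```text
time_s: 13.85
tcp_pos: [0.6098, -0.2919, 0.0397]
eef_rot: [179.9, -0.2, 7.8]
contact_force: [0.3, 0.0, 0.2]
gripper_width: 0.0387
gripper_force: 0.0
```

send_rows([
  {"dp": [0,0,-30],"roll": 0,"jaw": 45},
  {"dp": [0,0,-90],"roll": 0,"jaw": 45},
  {"dp": [0,0,-125],"roll": 0.04,"jaw": 56},
  {"dp": [0,-50,-125],"roll": 0.1,"jaw": 56},
  {"dp": [0,-110,-125],"roll": 0.17,"jaw": 56},
])

```text
time_s: 14.48
tcp_pos: [0.594, -0.1823, 0.1645]
eef_rot: [-180.0, -0.2, -2.2]
contact_force: [1.3, 1.1, -0.9]
gripper_width: 0.0491
gripper_force: 0.0
```

```bash
python3 -c "
from h import *
go(.5615,.3003,.1,-2)"
```

```text
pose [ 0.594  -0.1823  0.1645] [-180.    -0.2   -2.2] dp [ -51.3 -480.9   64.5] roll -0.004 F [ 1.3  1.1 -0.9] w 0.0491
```

send_rows([
  {"dp": [-10,-60,0],"roll": 0,"jaw": 56},
  {"dp": [-20,-120,0],"roll": 0,"jaw": 56},
  {"dp": [-30,-180,0],"roll": 0,"jaw": 56},
  {"dp": [-40,-240,0],"roll": 0,"jaw": 56},
  {"dp": [-50,-300,0],"roll": 0,"jaw": 56},
])

```text
time_s: 15.1
tcp_pos: [0.5541, 0.1211, 0.1644]
eef_rot: [-179.9, -0.2, -2.0]
contact_force: [1.6, -0.2, -0.7]
gripper_width: 0.0492
gripper_force: 0.0
```

send_rows([
  {"dp": [-2,-60,0],"roll": 0,"jaw": 56},
  {"dp": [-4,-120,0],"roll": 0,"jaw": 56},
  {"dp": [-4,-160,0],"roll": 0,"jaw": 56},
  {"dp": [-4,-178,40],"roll": 0,"jaw": 56},
  {"dp": [-4,-178,60],"roll": 0,"jaw": 56},
])

```text
time_s: 15.72
tcp_pos: [0.5558, 0.2985, 0.102]
eef_rot: [-180.0, -0.0, -1.9]
contact_force: [-0.0, 0.0, 0.2]
gripper_width: 0.0487
gripper_force: 0.0
```

send_rows([
  {"dp": [0,0,0],"roll": 0,"jaw": 56},
  {"dp": [0,0,0],"roll": 0,"jaw": 56},
])

```text
time_s: 15.98
tcp_pos: [0.5571, 0.2972, 0.1044]
eef_rot: [-179.9, -0.1, -2.0]
contact_force: [0.2, 0.7, 0.6]
gripper_width: 0.0488
gripper_force: 0.0
```

```bash
python3 -c "
from h import *
go(.558,.3003,.052,-2)"
```

```text
pose [0.5571 0.2972 0.1044] [-1.799e+02 -1.000e-01 -2.000e+00] dp [ 0.8 -3.1 52.4] roll 0.0 F [0.2 0.7 0.6] w 0.0488
```

send_rows([
  {"dp": [1,-3,25],"roll": 0,"jaw": 56},
  {"dp": [1,-3,51],"roll": 0,"jaw": 56},
  {"dp": [1,-3,51],"roll": 0,"jaw": 20},
  {"dp": [1,-3,51],"roll": 0,"jaw": 20},
  {"dp": [1,-3,51],"roll": 0,"jaw": 20},
])

```text
time_s: 16.6
tcp_pos: [0.5586, 0.3008, 0.0535]
eef_rot: [-179.9, -0.1, -2.0]
contact_force: [1.7, 0.4, 1.7]
gripper_width: 0.0295
gripper_force: 44.9
```

send_rows([
  {"dp": [0,0,0],"roll": 0,"jaw": 20},
  {"dp": [0,0,-8],"roll": 0,"jaw": 20},
  {"dp": [0,0,-20],"roll": 0,"jaw": 20},
  {"dp": [0,0,-60],"roll": 0,"jaw": 20},
  {"dp": [0,0,-120],"roll": 0,"jaw": 20},
])

```text
time_s: 17.23
tcp_pos: [0.5558, 0.2986, 0.1706]
eef_rot: [179.8, 0.3, -2.0]
contact_force: [1.1, 0.4, -1.1]
gripper_width: 0.0295
gripper_force: 44.9
```

send_rows([
  {"dp": [8,55,0],"roll": 0,"jaw": 20},
  {"dp": [16,115,0],"roll": -0.04,"jaw": 20},
  {"dp": [24,175,0],"roll": -0.08,"jaw": 20},
  {"dp": [32,235,0],"roll": -0.12,"jaw": 20},
  {"dp": [40,295,0],"roll": -0.17,"jaw": 20},
])

```text
time_s: 17.85
tcp_pos: [0.5863, 0.0016, 0.1717]
eef_rot: [-180.0, 0.1, 7.8]
contact_force: [0.5, -0.7, -1.1]
gripper_width: 0.0299
gripper_force: 44.9
```

```bash
python3 -c "
from h import *
go(.6165,-.354,.04,7.7)"
```

```text
pose [0.5863 0.0016 0.1717] [-1.8e+02  1.0e-01  7.8e+00] dp [-18.6 356.4 131.7] roll 0.002 F [ 0.5 -0.7 -1.1] w 0.0299
```

send_rows([
  {"dp": [-4,60,0],"roll": 0,"jaw": 20},
  {"dp": [-8,120,0],"roll": 0,"jaw": 20},
  {"dp": [-12,180,0],"roll": 0,"jaw": 20},
  {"dp": [-16,240,0],"roll": 0,"jaw": 20},
  {"dp": [-19,300,0],"roll": 0,"jaw": 20},
])

```text
time_s: 18.48
tcp_pos: [0.6079, -0.298, 0.1715]
eef_rot: [-180.0, 0.1, 7.7]
contact_force: [1.9, 1.5, -1.6]
gripper_width: 0.0296
gripper_force: 44.9
```

send_rows([
  {"dp": [0,56,0],"roll": 0,"jaw": 20},
  {"dp": [0,56,40],"roll": 0,"jaw": 20},
  {"dp": [0,56,90],"roll": 0,"jaw": 20},
  {"dp": [0,56,134],"roll": 0,"jaw": 20},
  {"dp": [0,56,134],"roll": 0,"jaw": 20},
])

```text
time_s: 19.1
tcp_pos: [0.6138, -0.3509, 0.0343]
eef_rot: [-179.8, 0.4, 7.7]
contact_force: [0.6, -0.5, -0.1]
gripper_width: 0.0297
gripper_force: 45.0
```

send_rows([
  {"dp": [0,0,0],"roll": 0,"jaw": 45},
  {"dp": [0,0,0],"roll": 0,"jaw": 45},
  {"dp": [0,0,-40],"roll": 0,"jaw": 45},
  {"dp": [0,0,-100],"roll": 0,"jaw": 56},
  {"dp": [0,-20,-130],"roll": 0,"jaw": 60},
])

```text
time_s: 19.73
tcp_pos: [0.6151, -0.3333, 0.1734]
eef_rot: [179.8, -0.4, 7.7]
contact_force: [0.9, 0.0, -0.2]
gripper_width: 0.0513
gripper_force: 0.0
```

```bash
python3 -c "
from h import *
go(.436,-.181,.16,-14.3)
c=cap('top');a=cv2.resize(c['image'][140:260,280:440],None,fx=5,fy=5,interpolation=2);cv2.imwrite('pics/d.png',a)
"
```

```text
pose [ 0.6151 -0.3333  0.1734] [179.8  -0.4   7.7] dp [-157.1 -174.9   13.4] roll 0.384 F [ 0.9  0.  -0.2] w 0.0513
```

View pics/d.png

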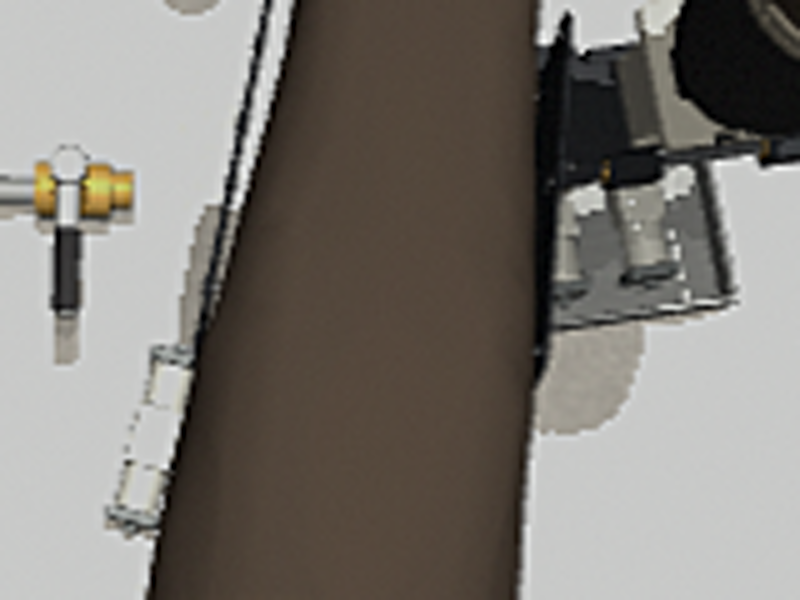

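The tray holds spent pieces at crop (640,240) and (570,250). Fresh A is still where measured, at (153,433), and B is hidden under the arm, so I take A first.

```bash
python3 -c "
from h import *
go(.4546,-.028,.16,-16.2)
c=cap('scene');print(r.get_state()['time_s'])
i=c['image'];cv2.imwrite('pics/e.png',i)
"
```

```text
pose [ 0.6161 -0.3313  0.1772] [179.7  -0.6   7.8] dp [-118.9 -322.4   17.2] roll 0.419 F [-0.2  0.2  3. ] w 0.0517
19.825
```

send_rows([
  {"dp": [-20,-55,0],"roll": 0.1,"jaw": 65},
  {"dp": [-40,-110,0],"roll": 0.2,"jaw": 65},
  {"dp": [-60,-165,0],"roll": 0.3,"jaw": 65},
  {"dp": [-80,-220,10],"roll": 0.42,"jaw": 65},
  {"dp": [-100,-272,17],"roll": 0.42,"jaw": 65},
])

```text
time_s: 20.45
tcp_pos: [0.4769, -0.0745, 0.1512]
eef_rot: [-179.9, -0.1, -16.4]
contact_force: [1.5, 1.4, 0.7]
gripper_width: 0.0568
gripper_force: 0.0
```

```bash
python3 -c "
from h import *
go(.4546,-.028,.09,-16.2)
"
```

```text
pose [ 0.4769 -0.0745  0.1512] [-1.799e+02 -1.000e-01 -1.640e+01] dp [-34.6 -38.3  61.2] roll -0.004 F [1.5 1.4 0.7] w 0.0568
```

send_rows([
  {"dp": [-35,-37,0],"roll": 0,"jaw": 65},
  {"dp": [-35,-37,30],"roll": 0,"jaw": 65},
  {"dp": [-35,-37,60],"roll": 0,"jaw": 65},
  {"dp": [-35,-37,60],"roll": 0,"jaw": 65},
  {"dp": [-35,-37,60],"roll": 0,"jaw": 65},
])

```text
time_s: 21.08
tcp_pos: [0.4554, -0.0305, 0.0918]
eef_rot: [-180.0, -0.1, -16.3]
contact_force: [-0.9, -0.3, -0.2]
gripper_width: 0.0568
gripper_force: 0.0
```

```bash
python3 -c "
from h import *
go(.4546,-.028,.026,-16.2)
c=cap('scene');b=cap('top')
a=cv2.resize(c['image'][160:270,190:360],None,fx=4,fy=4,interpolation=2)
t=cv2.resize(b['image'][150:255,290:440],None,fx=4,fy=4,interpolation=2)
w=max(a.shape[1],t.shape[1]);f=lambda m:cv2.copyMakeBorder(m,0,0,0,w-m.shape[1],0)
v=np.vstack([f(a),f(t)]);v=cv2.resize(v,None,fx=600/v.shape[0],fy=600/v.shape[0]);print(v.shape)
cv2.imwrite('pics/f.png',v)
"
```

```text
pose [ 0.4554 -0.0305  0.0918] [-1.80e+02 -1.00e-01 -1.63e+01] dp [-1.5 -2.2 65.8] roll -0.002 F [-0.9 -0.3 -0.2] w 0.0568
(600, 474, 3)
```

View pics/f.png

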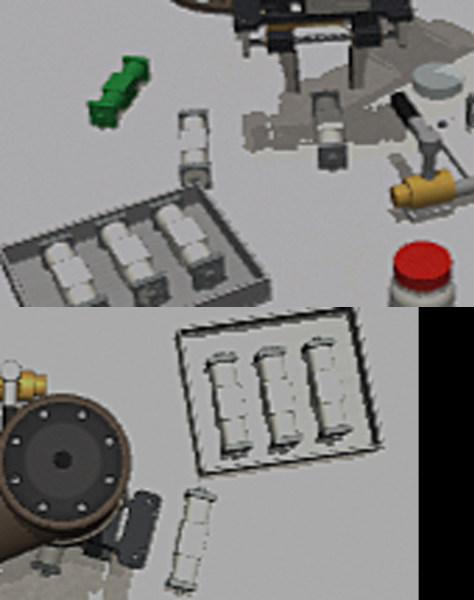

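All three spent cartridges lie side by side in the tray, at (230,405), (278,400) and (327,390). The fingers straddle fresh A at (328,125), and B is unmoved at (190,540). I'll grip A.

send_rows([
  {"dp": [-1,-2,30],"roll": 0,"jaw": 65},
  {"dp": [-1,-2,66],"roll": 0,"jaw": 65},
  {"dp": [-1,-2,66],"roll": 0,"jaw": 20},
  {"dp": [-1,-2,66],"roll": 0,"jaw": 20},
  {"dp": [-1,-2,66],"roll": 0,"jaw": 20},
], newtons=55)

```text
time_s: 21.8
tcp_pos: [0.4554, -0.028, 0.026]
eef_rot: [-179.9, -0.1, -16.3]
contact_force: [-0.2, -0.1, 0.9]
gripper_width: 0.0322
gripper_force: 0.8
```

send_rows([
  {"dp": [-1,-2,0],"roll": 0,"jaw": 20},
  {"dp": [0,0,0],"roll": 0,"jaw": 20},
])

```text
time_s: 22.05
tcp_pos: [0.4555, -0.0273, 0.026]
eef_rot: [-179.9, -0.1, -16.3]
contact_force: [-3.9, 7.6, 11.3]
gripper_width: 0.0297
gripper_force: 55.0
```

send_rows([
  {"dp": [0,0,-30],"roll": 0,"jaw": 20},
  {"dp": [0,0,-80],"roll": 0,"jaw": 20},
  {"dp": [0,0,-130],"roll": -0.05,"jaw": 20},
  {"dp": [0,0,-145],"roll": -0.15,"jaw": 20},
  {"dp": [0,0,-145],"roll": -0.25,"jaw": 20},
])

```text
time_s: 22.68
tcp_pos: [0.4548, -0.0279, 0.1716]
eef_rot: [-179.9, -0.2, -1.8]
contact_force: [0.2, 0.3, -1.9]
gripper_width: 0.0297
gripper_force: 55.0
```

```bash
python3 -c "
from h import *
go(.556,.1405,.13,-2)
s=cap('scene');b=cap('top')
cv2.imwrite('pics/g.png',cv2.resize(s['image'][130:240,240:400],None,fx=5,fy=5,interpolation=2))
"
```

```text
pose [ 0.4548 -0.0279  0.1716] [-179.9   -0.2   -1.8] dp [  95.8 -171.5   41.6] roll 0.003 F [ 0.2  0.3 -1.9] w 0.0297
```

View pics/g.png

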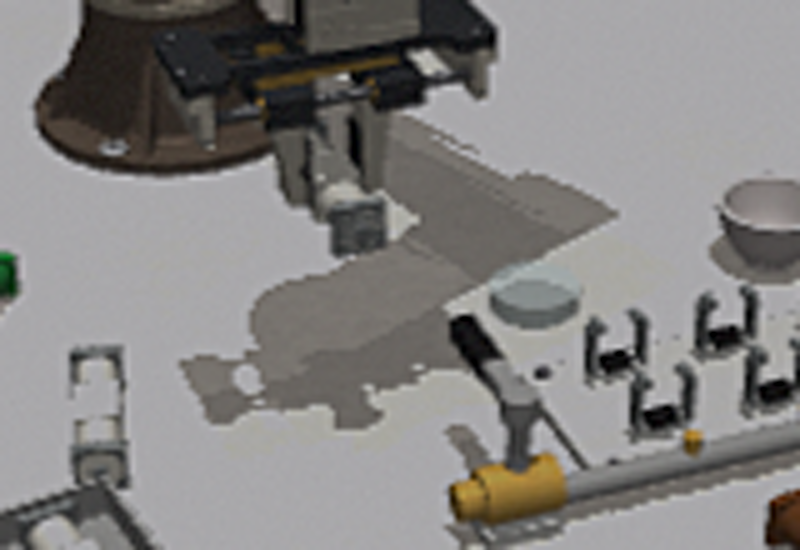

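Fresh A is held level at crop (350,190), B lies at (98,415), and the clips are empty. I'll check where A sits in the grip and where the right clip is.

```bash
python3 -c "
from h import *
s=cap('scene')
g=lambda x,y,z:ray(s,240+x/5-.4,130+y/5-.4,z)
print('flange',g(358,227,.1626), 'clip f,b',g(661,367,.061),g(617,318,.061))
go(.556,.1405,.13,-2)
"
```

```text
flange [ 0.5049 -0.0284  0.1626] clip f,b [0.5763 0.1431 0.061 ] [0.515  0.1438 0.061 ]
pose [ 0.4539 -0.0282  0.1698] [-180.    -0.    -2.1] dp [  95.9 -172.4   39.8] roll -0.002 F [-0.3  0.5 -2.4] w 0.0294
```

send_rows([
  {"dp": [32,-57,0],"roll": 0,"jaw": 20},
  {"dp": [64,-114,0],"roll": 0,"jaw": 20},
  {"dp": [96,-171,0],"roll": 0,"jaw": 20},
  {"dp": [96,-171,40],"roll": 0,"jaw": 20},
  {"dp": [96,-171,60],"roll": 0,"jaw": 20},
])

```text
time_s: 23.45
tcp_pos: [0.5552, 0.1399, 0.1067]
eef_rot: [179.9, 0.2, -2.1]
contact_force: [0.4, -0.7, -0.9]
gripper_width: 0.0295
gripper_force: 55.0
```

send_rows([
  {"dp": [0,0,0],"roll": 0,"jaw": 20},
  {"dp": [0,0,0],"roll": 0,"jaw": 20},
])

```text
time_s: 23.7
tcp_pos: [0.5565, 0.1393, 0.1103]
eef_rot: [-180.0, -0.0, -2.0]
contact_force: [0.1, -0.5, -1.2]
gripper_width: 0.0296
gripper_force: 55.0
```

```bash
python3 -c "
from h import *
go(.555,.1405,.08,-2)
"
```

```text
pose [0.5565 0.1393 0.1103] [-180.   -0.   -2.] dp [-1.6 -1.2 30.3] roll -0.001 F [ 0.1 -0.5 -1.2] w 0.0296
```

send_rows([
  {"dp": [-1,-1,15],"roll": 0,"jaw": 20},
  {"dp": [-1,-1,28],"roll": 0,"jaw": 20},
  {"dp": [-1,-1,32],"roll": 0,"jaw": 20},
  {"dp": [-1,-1,36],"roll": 0,"jaw": 20},
  {"dp": [-1,-1,38],"roll": 0,"jaw": 20},
])

```text
time_s: 24.32
tcp_pos: [0.5571, 0.1417, 0.0738]
eef_rot: [-179.9, -0.2, -1.9]
contact_force: [-4.3, 2.8, 18.8]
gripper_width: 0.0295
gripper_force: 55.0
```

send_rows([
  {"dp": [0,0,3],"roll": 0,"jaw": 20},
  {"dp": [0,0,6],"roll": 0,"jaw": 20},
])

```text
time_s: 24.58
tcp_pos: [0.5579, 0.1418, 0.0685]
eef_rot: [-179.8, -0.3, -1.9]
contact_force: [-0.6, 2.1, 15.8]
gripper_width: 0.0297
gripper_force: 55.0
```

send_rows([
  {"dp": [0,0,3],"roll": 0,"jaw": 20},
  {"dp": [0,0,6],"roll": 0,"jaw": 20},
])

```text
time_s: 24.82
tcp_pos: [0.5573, 0.1416, 0.0608]
eef_rot: [-179.9, -0.3, -2.0]
contact_force: [2.8, 4.1, -1.8]
gripper_width: 0.0295
gripper_force: 55.0
```

send_rows([
  {"dp": [0,0,3],"roll": 0,"jaw": 20},
  {"dp": [0,0,5],"roll": 0,"jaw": 20},
  {"dp": [0,0,5],"roll": 0,"jaw": 20},
])

```text
time_s: 25.2
tcp_pos: [0.555, 0.1406, 0.0538]
eef_rot: [-180.0, 0.0, -2.0]
contact_force: [1.6, 4.2, -6.7]
gripper_width: 0.0295
gripper_force: 55.0
```

send_rows([
  {"dp": [0,0,0],"roll": 0,"jaw": 50},
  {"dp": [0,0,0],"roll": 0,"jaw": 56},
  {"dp": [0,0,-40],"roll": 0,"jaw": 56},
  {"dp": [0,0,-90],"roll": 0,"jaw": 56},
  {"dp": [0,0,-110],"roll": 0,"jaw": 56},
])

```text
time_s: 25.82
tcp_pos: [0.5562, 0.1403, 0.168]
eef_rot: [-179.9, -0.2, -2.0]
contact_force: [0.1, 0.2, 0.1]
gripper_width: 0.049
gripper_force: 0.0
```

```bash
python3 -c "
from h import *
go(.436,-.182,.16,-14.3)
"
```

```text
pose [0.5562 0.1403 0.168 ] [-179.9   -0.2   -2. ] dp [-108.9  326.2    8. ] roll 0.215 F [0.1 0.2 0.1] w 0.049
```

send_rows([
  {"dp": [-18,55,0],"roll": 0.05,"jaw": 65},
  {"dp": [-36,110,0],"roll": 0.1,"jaw": 65},
  {"dp": [-54,165,0],"roll": 0.2,"jaw": 65},
  {"dp": [-73,220,0],"roll": 0.215,"jaw": 65},
  {"dp": [-88,265,0],"roll": 0.215,"jaw": 65},
])

```text
time_s: 26.45
tcp_pos: [0.4564, -0.1236, 0.1649]
eef_rot: [180.0, -0.0, -14.4]
contact_force: [-0.0, -0.4, -0.5]
gripper_width: 0.057
gripper_force: 0.0
```

```bash
python3 -c "
from h import *
s=cap('scene');b=cap('top')
a=cv2.resize(b['image'][160:260,180:380],None,fx=3,fy=3,interpolation=2)
t=cv2.resize(s['image'][165:265,230:430],None,fx=3,fy=3,interpolation=2)
cv2.imwrite('pics/i.png',np.vstack([a,t]))
go(.436,-.182,.09,-14.3)
"
```

```text
pose [ 0.4555 -0.1248  0.1648] [ 1.80e+02  1.00e-01 -1.45e+01] dp [-4.5 60.3 74.8] roll -0.004 F [-0.6  0.3 -0.1] w 0.057
```

View pics/i.png

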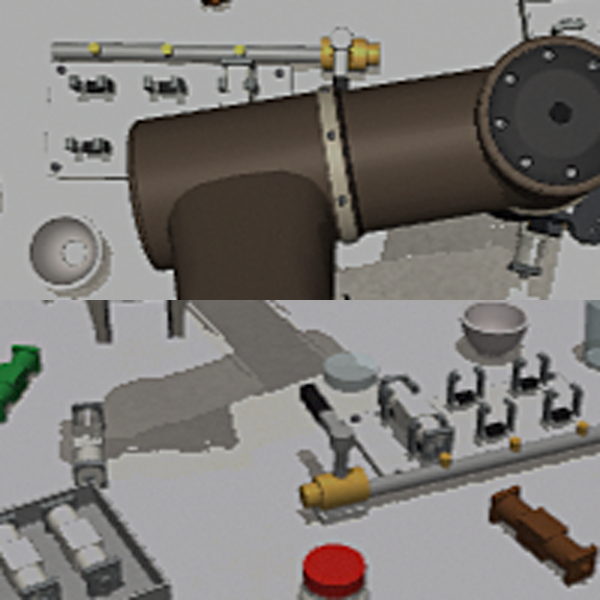

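Fresh A sits level in the right clip at lower crop (415,415), and fresh B is unmoved at (88,445). Now I pick B.

send_rows([
  {"dp": [-5,60,0],"roll": 0,"jaw": 65},
  {"dp": [-5,60,35],"roll": 0,"jaw": 65},
  {"dp": [-5,60,75],"roll": 0,"jaw": 65},
  {"dp": [-5,60,75],"roll": 0,"jaw": 65},
  {"dp": [-5,60,75],"roll": 0,"jaw": 65},
])

```text
time_s: 27.18
tcp_pos: [0.4392, -0.1784, 0.0907]
eef_rot: [180.0, -0.0, -14.3]
contact_force: [0.6, -0.8, 0.3]
gripper_width: 0.0572
gripper_force: 0.0
```

```bash
python3 -c "
from h import *
go(.435,-.182,.026,-14.3)
s=cap('scene')
cv2.imwrite('pics/j.png',cv2.resize(s['image'][150:240,210:310],None,fx=5,fy=5,interpolation=2))
"
```

```text
pose [ 0.4392 -0.1784  0.0907] [180.   -0.  -14.3] dp [-3.1  4.5 64.7] roll 0.001 F [ 0.6 -0.8  0.3] w 0.0572
```

View pics/j.png

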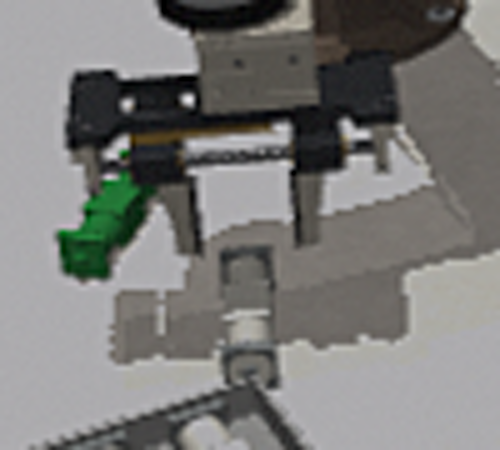

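The fingers straddle B, whose block is at about (247,290), and the green look-alike at (100,230) stands clear behind. Gripping now.

send_rows([
  {"dp": [-3,4,30],"roll": 0,"jaw": 65},
  {"dp": [-3,4,65],"roll": 0,"jaw": 65},
  {"dp": [-3,4,65],"roll": 0,"jaw": 20},
  {"dp": [-3,4,65],"roll": 0,"jaw": 20},
  {"dp": [-3,4,65],"roll": 0,"jaw": 20},
])

```text
time_s: 27.85
tcp_pos: [0.4358, -0.1815, 0.0262]
eef_rot: [-180.0, -0.2, -14.3]
contact_force: [-0.3, -3.1, 2.0]
gripper_width: 0.0328
gripper_force: 1.2
```

send_rows([
  {"dp": [0,0,0],"roll": 0,"jaw": 20},
  {"dp": [0,0,0],"roll": 0,"jaw": 20},
])

```text
time_s: 28.1
tcp_pos: [0.4356, -0.1817, 0.0261]
eef_rot: [-180.0, -0.2, -14.3]
contact_force: [-1.5, -0.3, 8.4]
gripper_width: 0.0294
gripper_force: 55.0
```

send_rows([
  {"dp": [0,0,-30],"roll": 0,"jaw": 20},
  {"dp": [0,0,-80],"roll": 0,"jaw": 20},
  {"dp": [0,0,-130],"roll": -0.05,"jaw": 20},
  {"dp": [0,0,-145],"roll": -0.15,"jaw": 20},
  {"dp": [0,0,-145],"roll": -0.215,"jaw": 20},
])

```text
time_s: 28.72
tcp_pos: [0.4352, -0.1815, 0.172]
eef_rot: [-180.0, -0.3, -1.8]
contact_force: [0.2, 0.6, -1.9]
gripper_width: 0.0295
gripper_force: 55.0
```

```bash
python3 -c "
from h import *
go(.558,.2205,.17,-2)
s=cap('scene')
cv2.imwrite('pics/k.png',cv2.resize(s['image'][130:240,210:370],None,fx=5,fy=5,interpolation=2))
"
```

```text
pose [ 0.4352 -0.1815  0.172 ] [-180.    -0.3   -1.8] dp [ 109.7 -405.7    2. ] roll 0.003 F [ 0.2  0.6 -1.9] w 0.0295
```

View pics/k.png

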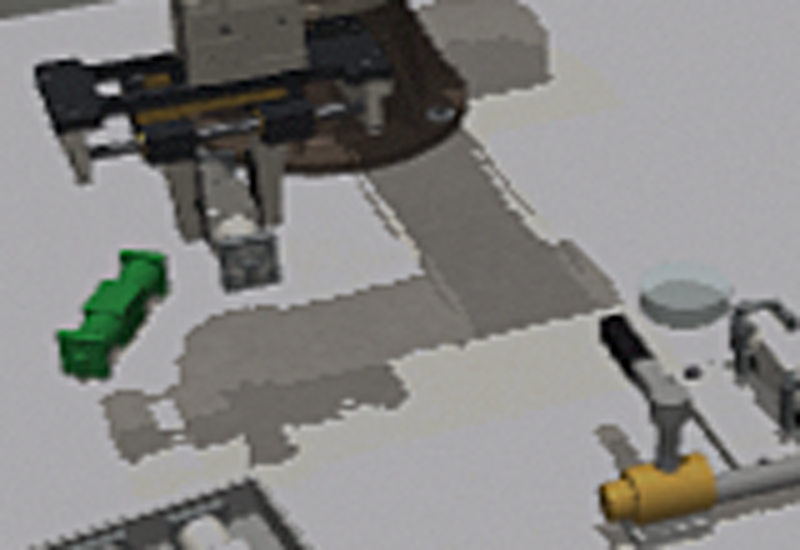

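B is held level at (240,225), and the lever is still shut. I'll carry B to the middle clip.

send_rows([
  {"dp": [15,-58,0],"roll": 0,"jaw": 20},
  {"dp": [31,-116,0],"roll": 0,"jaw": 20},
  {"dp": [47,-174,0],"roll": 0,"jaw": 20},
  {"dp": [63,-232,0],"roll": 0,"jaw": 20},
  {"dp": [78,-290,0],"roll": 0,"jaw": 20},
])

```text
time_s: 29.4
tcp_pos: [0.5225, 0.1076, 0.1699]
eef_rot: [-180.0, -0.0, -2.1]
contact_force: [1.3, 0.1, -1.8]
gripper_width: 0.0295
gripper_force: 55.0
```

send_rows([
  {"dp": [16,-58,0],"roll": 0,"jaw": 20},
  {"dp": [31,-114,0],"roll": 0,"jaw": 20},
  {"dp": [31,-114,30],"roll": 0,"jaw": 20},
  {"dp": [31,-114,62],"roll": 0,"jaw": 20},
  {"dp": [31,-114,62],"roll": 0,"jaw": 20},
])

```text
time_s: 30.02
tcp_pos: [0.5555, 0.2174, 0.1052]
eef_rot: [179.8, 0.3, -2.1]
contact_force: [-0.8, 0.0, -1.6]
gripper_width: 0.0294
gripper_force: 55.0
```

send_rows([
  {"dp": [0,0,0],"roll": 0,"jaw": 20},
])

```text
time_s: 30.15
tcp_pos: [0.558, 0.2186, 0.1088]
eef_rot: [-180.0, -0.1, -2.0]
contact_force: [0.6, 0.1, -1.6]
gripper_width: 0.0299
gripper_force: 55.0
```

```bash
python3 -c "
from h import *
go(.557,.2206,.08,-2)
"
```

```text
pose [0.558  0.2186 0.1088] [-1.8e+02 -1.0e-01 -2.0e+00] dp [-1.1 -2.  28.8] roll -0.0 F [ 0.6  0.1 -1.6] w 0.0299
```

send_rows([
  {"dp": [-1,-2,15],"roll": 0,"jaw": 20},
  {"dp": [-1,-2,26],"roll": 0,"jaw": 20},
  {"dp": [-1,-2,30],"roll": 0,"jaw": 20},
  {"dp": [-1,-2,34],"roll": 0,"jaw": 20},
  {"dp": [-1,-2,36],"roll": 0,"jaw": 20},
])

```text
time_s: 30.78
tcp_pos: [0.5583, 0.2219, 0.0741]
eef_rot: [-179.9, -0.2, -1.9]
contact_force: [-5.5, 1.9, 18.1]
gripper_width: 0.0293
gripper_force: 55.0
```

send_rows([
  {"dp": [0,0,3],"roll": 0,"jaw": 20},
  {"dp": [0,0,6],"roll": 0,"jaw": 20},
])

```text
time_s: 31.02
tcp_pos: [0.5591, 0.222, 0.0689]
eef_rot: [-179.8, -0.3, -1.9]
contact_force: [-1.7, -0.1, 15.6]
gripper_width: 0.0294
gripper_force: 55.0
```

send_rows([
  {"dp": [0,0,3],"roll": 0,"jaw": 20},
  {"dp": [0,0,6],"roll": 0,"jaw": 20},
])

```text
time_s: 31.28
tcp_pos: [0.5584, 0.2218, 0.061]
eef_rot: [-179.8, -0.2, -2.0]
contact_force: [3.5, 1.9, -2.1]
gripper_width: 0.0293
gripper_force: 55.0
```

send_rows([
  {"dp": [0,0,3],"roll": 0,"jaw": 20},
  {"dp": [0,0,6],"roll": 0,"jaw": 20},
  {"dp": [0,0,6],"roll": 0,"jaw": 20},
])

```text
time_s: 31.65
tcp_pos: [0.5564, 0.2207, 0.0534]
eef_rot: [180.0, 0.0, -2.0]
contact_force: [-0.1, 3.9, -1.1]
gripper_width: 0.0298
gripper_force: 55.0
```

send_rows([
  {"dp": [0,0,0],"roll": 0,"jaw": 50},
  {"dp": [0,0,0],"roll": 0,"jaw": 56},
  {"dp": [0,0,-40],"roll": 0,"jaw": 56},
  {"dp": [0,0,-90],"roll": 0,"jaw": 56},
  {"dp": [0,0,-130],"roll": -0.035,"jaw": 56},
])

```text
time_s: 32.28
tcp_pos: [0.5564, 0.2199, 0.1854]
eef_rot: [180.0, -0.0, 0.0]
contact_force: [1.0, -0.1, 0.0]
gripper_width: 0.0491
gripper_force: 0.0
```

send_rows([
  {"dp": [0,50,0],"roll": 0,"jaw": 20},
  {"dp": [0,100,0],"roll": 0,"jaw": 0},
  {"dp": [0,155,0],"roll": 0,"jaw": 0},
  {"dp": [0,155,0],"roll": 0,"jaw": 0},
  {"dp": [0,155,0],"roll": 0,"jaw": 0},
])

```text
time_s: 32.9
tcp_pos: [0.5564, 0.065, 0.1836]
eef_rot: [180.0, 0.0, -0.1]
contact_force: [0.5, 0.7, -0.7]
gripper_width: 0.005
gripper_force: 0.0
```

```bash
python3 -c "
from h import *
s=cap('scene');b=cap('top')
a=cv2.resize(b['image'][160:230,180:380],None,fx=4,fy=4,interpolation=2)
t=cv2.resize(s['image'][165:245,280:480],None,fx=4,fy=4,interpolation=2)
cv2.imwrite('pics/l.png',np.vstack([a,t]))
go(.554,.066,.09,0)
"
```

```text
pose [0.5566 0.066  0.1835] [180.   0.   0.] dp [-2.6  0.  93.5] roll 0.001 F [-0.4  0.2 -0. ] w 0.001
```

View pics/l.png

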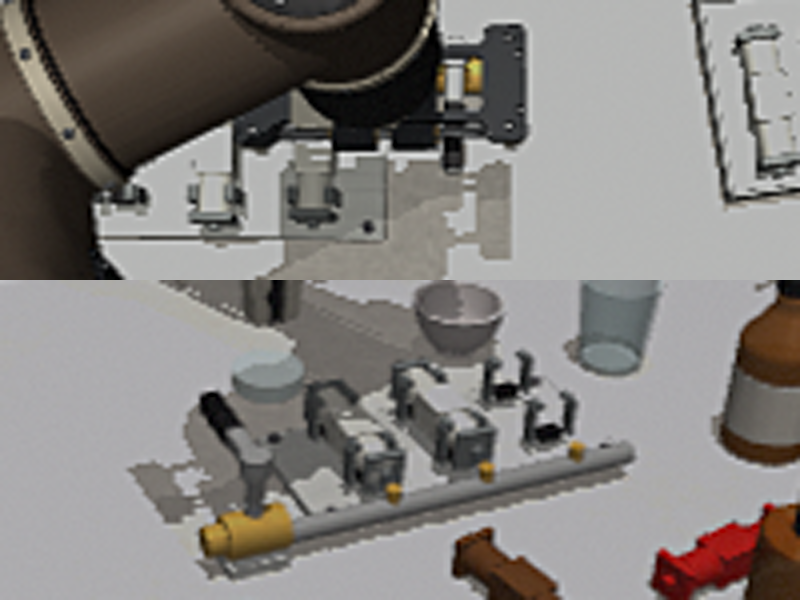

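Both fresh cartridges sit evenly in clips at lower crop (355,435) and (445,415). I'll lower the closed fingers on the +y side of the lever and sweep it open.

send_rows([
  {"dp": [-2,0,30],"roll": 0,"jaw": 0},
  {"dp": [-2,0,70],"roll": 0,"jaw": 0},
  {"dp": [-2,0,93],"roll": 0,"jaw": 0},
  {"dp": [-2,0,93],"roll": 0,"jaw": 0},
])

```text
time_s: 33.5
tcp_pos: [0.5533, 0.0659, 0.0888]
eef_rot: [179.9, 0.2, 0.1]
contact_force: [0.5, -0.4, 0.1]
gripper_width: 0.0003
gripper_force: 0.0
```

send_rows([
  {"dp": [-2,13,0],"roll": 0,"jaw": 0},
  {"dp": [-5,27,0],"roll": 0,"jaw": 0},
  {"dp": [-7,41,0],"roll": 0,"jaw": 0},
  {"dp": [-6,56,0],"roll": 0,"jaw": 0},
  {"dp": [-1,70,0],"roll": 0,"jaw": 0},
])

```text
time_s: 34.12
tcp_pos: [0.5533, -0.0058, 0.0908]
eef_rot: [-180.0, 0.0, -0.0]
contact_force: [0.6, 3.7, 0.6]
gripper_width: 0.0007
gripper_force: 1.5
```

send_rows([
  {"dp": [10,14,0],"roll": 0,"jaw": 0},
  {"dp": [21,27,0],"roll": 0,"jaw": 0},
  {"dp": [35,36,0],"roll": 0,"jaw": 0},
  {"dp": [46,42,0],"roll": 0,"jaw": 0},
  {"dp": [51,43,0],"roll": 0,"jaw": 0},
])

```text
time_s: 34.75
tcp_pos: [0.5997, -0.048, 0.089]
eef_rot: [180.0, 0.7, -0.1]
contact_force: [-25.8, 12.2, 15.4]
gripper_width: 0.0004
gripper_force: 13.4
```

send_rows([
  {"dp": [2,0,0],"roll": 0,"jaw": 0},
  {"dp": [2,0,0],"roll": 0,"jaw": 0},
])

```text
time_s: 35.0
tcp_pos: [0.5996, -0.048, 0.0889]
eef_rot: [180.0, 0.8, -0.1]
contact_force: [-23.2, 7.6, 12.5]
gripper_width: 0.0002
gripper_force: 11.8
```

The lever is against its stop at about 25 N. I'll back off, lift away and check.

send_rows([
  {"dp": [-25,0,0],"roll": 0,"jaw": 0},
  {"dp": [-25,0,-50],"roll": 0,"jaw": 0},
  {"dp": [-25,0,-110],"roll": 0,"jaw": 0},
  {"dp": [-50,50,-120],"roll": 0,"jaw": 0},
  {"dp": [-75,110,-120],"roll": 0,"jaw": 0},
])

```text
time_s: 35.62
tcp_pos: [0.5337, -0.1562, 0.2126]
eef_rot: [180.0, -0.2, 0.2]
contact_force: [1.5, -1.0, 0.1]
gripper_width: 0.0006
gripper_force: 0.0
```

send_rows([
  {"dp": [0,60,0],"roll": 0,"jaw": 0},
  {"dp": [0,110,0],"roll": 0,"jaw": 0},
  {"dp": [0,110,0],"roll": 0,"jaw": 0},
  {"dp": [0,110,0],"roll": 0,"jaw": 0},
])

```text
time_s: 36.12
tcp_pos: [0.5327, -0.2658, 0.2104]
eef_rot: [180.0, 0.0, -0.0]
contact_force: [-0.9, 0.0, -0.1]
gripper_width: 0.0
gripper_force: 0.0
```

```bash
python3 -c "
from h import *
s=cap('scene');b=cap('top')
a=cv2.resize(b['image'][150:225,180:440],None,fx=3,fy=3,interpolation=2)
t=cv2.resize(s['image'][165:290,190:450],None,fx=3,fy=3,interpolation=2)
v=np.vstack([a,t]);print(v.shape);cv2.imwrite('pics/m.png',v)
go(.5,-.3,.2,0)
"
```

```text
(600, 780, 3)
pose [ 0.5329 -0.2648  0.2106] [ 1.8e+02 -0.0e+00  1.0e-01] dp [-32.9  35.2  10.6] roll 0.001 F [-0.4  0.3  0.3] w 0.0006
```

View pics/m.png

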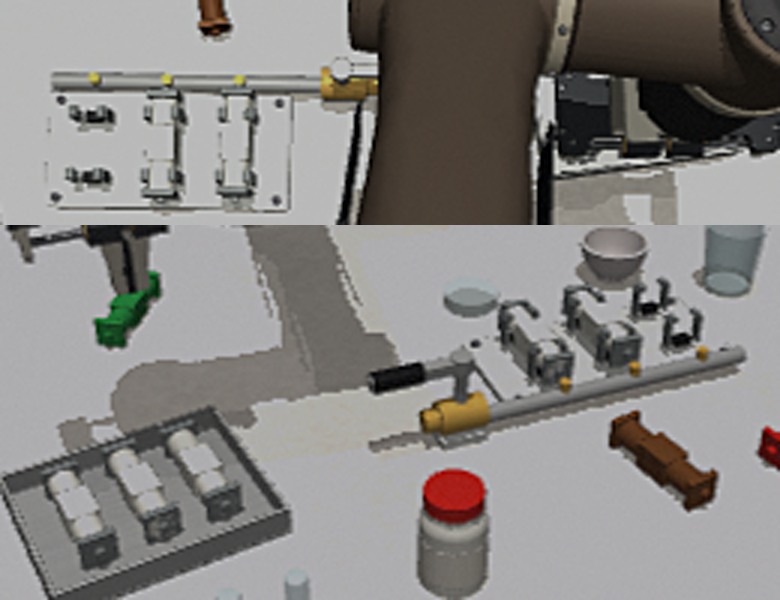

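The lever is back in line with the pipe (410,372), three spent cartridges lie in the tray, and both fresh ones are seated in clips. The arm is clear, so I'm handing in.

```bash
python3 -c "
from plant import r
print(r.close_job())"
```

```text
the job is handed in; nothing more can be done
None
```

I handed the job in after about 36 s of robot time: the valve was shut and reopened to its stop, the three spent cartridges are in the tray, and the two fresh ones on the bench are snapped into the right-hand and middle clips, leaving the left clip empty; no verdict came back.

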